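# Crank the bench air valve shut, then open it two turns

## Task

The crank handle of the small bench air valve is parked upright in its wooden block: stand it upright, fully home, in the socket cup on the rim of the valve's handwheel. With the handle staying in the cup, crank the wheel clockwise (seen from above) until the valve is shut against its stop, then back it off anticlockwise by exactly two full turns. Finish there with the gripper still holding the handle, and leave the film canister, loupe and dish where they stand.

Things in the scene. Friction and masses are not known exactly. Their poses are not given: they have to be found in the camera images.
- handle: Loose crank handle, 0.1 kg, 82 mm tall, round about its z axis. Origin: foot of its steel pin, z up. Pin 12 mm wide, z 0 to 23 mm (lowest 6 mm coned); collar 22 mm wide, z 23 to 27 mm; black round grip 18 mm wide, z 27 to 82 mm. Starts upright in the block's hole, collar resting on the block. It turns freely in block and cup, so a gripper holding it need not turn while cranking.
- block: Wooden parking block, 70 x 70 x 34 mm, fixed to the desk; origin at the centre of its underside. A hole 15 mm wide and 28 mm deep in the middle of its top.
- valve: Brass air valve on a steel base plate (130 x 84 x 8 mm), two hose tails along its x axis, fixed to the desk. Origin on the desk under the vertical axis of the handwheel. The level steel three-spoke wheel has a rim 10 mm thick of 46 mm mid radius, centred 78 mm above the desk; its hub ends at 94 mm. At joint 0 the socket cup lies along the valve's +x.
- socket (a point): Centre of the open mouth of the dark steel socket cup on the handwheel's rim, 46 mm from the wheel's axis, 96 mm above the desk; goes round with the wheel, z up. The cup is 25 mm wide, its round bore 15 mm wide and 27 mm deep. With the handle fully home, the handle's collar rests on the cup and its pin reaches 23 mm below this point.
- wheel (a joint): Angle of the handwheel in rad: 0 = shut against the hard stop; grows as the valve opens, anticlockwise seen from above, 6.283 per turn, to the other stop at four turns. Starts between about a third of a turn and one turn open. It stays where it is left; turning it takes about 0.08 N m (2 N at the cup).
- film_can: Bystander: black film canister with a grey cap, 34 mm wide, 53 mm tall, loose on the desk behind the work; origin at the centre of its underside.
- loupe: Bystander: black loupe with a light band, 41 mm wide, 38 mm tall, loose on the desk behind the work; origin at the centre of its underside.
- petri_dish: Bystander: flat white dish, 90 mm wide, 16 mm tall, loose on the desk behind the work; origin at the centre of its underside.

How it is judged:
By the outcome, as a careful person would: the job done as asked, in the order asked, and still so for the second after the job is handed in, while the arm keeps its last pose, push and grip.
It also fails if it takes over 72 s, if anything falls off the work surface, if the arm or the gripper's body presses on something with over 40 N, if the wrist force passes 120 N, or if a joint passes its speed limit or range.

## Robot

A 6-joint arm with a two-finger parallel gripper is mounted at the origin on a cart in front of the work surface, level with it; the furniture and walls round the work are solid. World frame = base frame: x ahead of the robot, y to its left, z up, the work surface at z = 0. Lengths are in m, angles in degrees, forces in N, time in s.
With the tool pointing down it reaches from about 0.3 to 0.775 m from the base axis. Payload 14.6 kg.
Tool frame: the origin (TCP) lies on the centre line of the jaws, within the pads' length; the fingertips stand 14 mm ahead of it and the grasp point (between the pads) lies 5 mm behind it; z points along the fingers, y is the line along which they close (so a half turn about z gives the same grasp; the last joint's range is limited). The gripper opens to 94 mm and grips with 3 to 60 N. Pads are 16 mm wide; open, the fingers measure 119 mm over their backs; the gripper's body (75 mm by 177 mm) begins 78 mm behind the grasp point.
Start: joints at [-69.935, 17.183, 87.147, -0, 75.671, -3.816], TCP at [0.223, -0.503, 0.219] pointing down, gripper open.
Joint ranges: [-173.82, 173.82], [-45.26, 126.66], [13.44, 144.39], [-59.66, 239.66], [0, 175.72], [-146.38, 146.38]. Speed limits (degrees/s): [127.2, 127.2, 147.25, 180, 180, 180].

## Interface

Orientations are given as [roll, pitch, yaw] about the fixed x, y, z axes, in that order (R = Rz(yaw) Ry(pitch) Rx(roll)).
In Python, from cell import env, viewer gives the robot as it stands. The module is installed in compiled form; this text tells all that it offers.
- The arm moves only by the tool servo_tool, never from a script. Its argument "motion" is a list of rows, each a list of 6 numbers: the shift along the tool's x, y, z in mm, then the turn, a rotation vector about the tool's x, y, z in degrees. In form: [[dx, dy, dz, wx, wy, wz], ...]. A call has exactly 5 rows; each row is the pose to reach, as a shift and turn from the pose commanded when the call began, along the tool's axes at that moment; what a row does not reach only later rows make up. A row lasts 1/8 s, in which the tool goes at most 62.5 mm and 10.7 degrees, less where a joint would pass 70% of its speed; a pose out of reach is approached as far as the arm can. A call with a gripper value outside its range is refused whole. "fingers" is the gripper command: -1 is fully open, 1 is shut, values between are in proportion, set as the call begins (left out, the last holds). The fingers move at their own pace and stop on an object; "grip_force" is the grip in N (left out, the last holds). Time passes only in rows, so rows that repeat a pose let the fingers close, or fill a call up. It gives the time, the measured TCP pose, the force, the opening and the grip force at its end, in the units of the state.
- env.get_state(): the state, without advancing time (a new reading comes with each control period).
- viewer.capture(name): name is "scene" or "top" or "wrist"; returns a dict with "frame" (384x512x3 uint8, blue, green, red), "depth" (384x512 float32, m along the optical axis (not along the pixel's ray), 0 where there is no reading), "fx", "fy", "cx", "cy" (pixels), "k1" (the pictures are not rectified: a ray, as slopes to the right and down, at radius r is drawn at 1 + k1 r^2 times it, then the intrinsics apply), "position" and "orientation" of the camera in the world. Camera axes: x right, y down, z forward; pixel columns grow to the right and rows downward; lengths in m; the calibration is good to about 2 mm. A picture is of the moment at which its call begins.
- env.sign_off(): hands the job in; it is judged then, once.
The state is a dict: "t": time; "q": joint angles; "joint_vel": joint speeds; "effort": joint torques, N m; "tool_pos": TCP position; "orientation": TCP orientation; "contact_force": force on the tool from outside, world axes, zero at the start; "moment": the same for the moment, N m; "grip_width": opening from 0.0 (shut) to 1.0 (fully open); "grip_force": force on a finger pad.
Only numpy, scipy, OpenCV 4.12 (cv2) and the standard library are available. Lean on these libraries where they do the work, as an engineer would, in place of code of your own. Each camera call takes 0.05 s, during which the arm holds its last target. There are 200 camera calls.

## Working session

There is one attempt and no reset: what is moved stays moved. The work goes in short steps, Python scripts to look and compute and a tool call to move; the robot and the scene stay as the last step left them, time stands still between calls to the robot, and variables do not carry over. Pictures are saved under pics/ and viewed, at most 10 in all, crops included, and the job is handed in when it is done.

Besides the shell and the picture viewer there is one more tool, called after ">>>" by a JSON object that holds its "op" and its "data", one argument or row to a line. servo_tool: Moves the arm, as the interface text tells. Its arguments: {"type":"object","properties":{"motion":{"type":"array"},"fingers":{"type":"number"},"grip_force":{"type":"number"}},"required":["motion"]}

```bash
mkdir -p pics; cat > h.py <<'E'
import numpy as np, cv2
from scipy.spatial.transform import Rotation as R
from cell import env, viewer
def cap(n,save=None):
    c=viewer.capture(n)
    if save: cv2.imwrite('pics/'+save,c['frame'])
    return c
def rot(c):
    o=np.array(c['orientation'],float)
    return o if o.shape==(3,3) else R.from_euler('xyz',o,degrees=True).as_matrix()
def rays(c,uv):
    uv=np.atleast_2d(np.array(uv,float))
    d=np.c_[(uv[:,0]-c['cx'])/c['fx'],(uv[:,1]-c['cy'])/c['fy']]
    s=d.copy()
    for _ in range(20): s=d/(1+c['k1']*(s**2).sum(1,keepdims=True))
    return np.c_[s,np.ones(len(s))]
def plane(c,uv,z):
    r=rays(c,uv)@rot(c).T; p=np.array(c['position'])
    return p+r*((z-p[2])/r[:,2:])
def cloud(c):
    v,u=np.mgrid[0:384,0:512]; r=rays(c,np.c_[u.ravel(),v.ravel()])
    P=(r*c['depth'].reshape(-1,1))@rot(c).T+np.array(c['position'])
    P[c['depth'].ravel()==0]=np.nan
    return P.reshape(384,512,3)
E
python3 - <<'E'
from h import *
ims=[]
for n in ['scene','top','wrist']:
    c=cap(n,n+'0.png'); print(n,c['position'],c['orientation'],c['fx'],c['k1'])
print(env.get_state())
E
```

```text
scene [ 0.30408749 -0.45777175  0.68235104] [-132.98513503   -1.21511835  -28.21655438] 458.046685631963 -0.05031020452126853
top [0.44365618 0.10073241 0.98973721] [-167.97440879   -0.33519454  -83.93434428] 411.0452863472297 0.014356178667905702
wrist [ 0.29099539 -0.47120145  0.3840333 ] [ 1.65120124e+02 -2.51896050e-02 -6.60895631e+01] 305.9376901107176 0.010903173663189544
{'t': 0.15, 'q': array([-6.99360217e+01,  1.72069919e+01,  8.71710467e+01, -4.04685035e-04,
        7.56698327e+01, -3.81628271e+00]), 'joint_vel': array([ 8.30559768e-02, -5.53842786e-02, -1.60666844e-01,  2.83942434e-05,
        1.57100831e-01,  8.67972111e-02]), 'effort': array([ 1.19639390e-03, -5.31963980e+01, -3.52822745e+01,  7.08640460e-02,
        2.36092490e-02, -6.05372520e-05]), 'tool_pos': array([ 0.22258547, -0.50275144,  0.21903733]), 'orientation': array([-1.79952209e+02, -2.79504573e-03,  2.38803602e+01]), 'contact_force': array([0.18884865, 0.45502983, 0.15462723]), 'moment': array([-0.03983713, -0.01731341,  0.00728818]), 'grip_force': 0.0, 'grip_width': 0.9994703105305022}
```

View pics/top0.png

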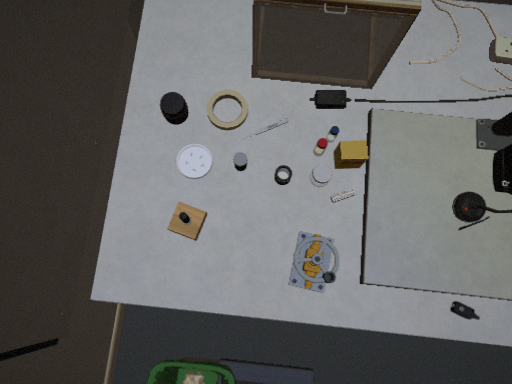

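View pics/scene0.png

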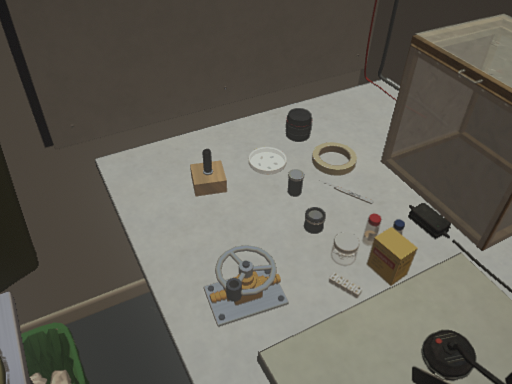

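The top view shows the block at about (187,221) with the handle's top at (184,217), the wheel hub at (317,260) and the dark cup at (330,277). In the scene view the handle is at (207,160), the hub at (246,268) and the cup at (234,288).

```bash
python3 - <<'E'
from h import *
def blob(m,near):
    n,l,s,ce=cv2.connectedComponentsWithStats(m.astype(np.uint8))
    i=1+np.argmin([np.hypot(*(ce[k]-near)) if s[k,4]>8 else 1e9 for k in range(1,n)]); return ce[i],s[i],l==i
for nm,hp,cp in [('top',(184,217),(330,277)),('scene',(207,160),(234,288))]:
    c=cap(nm); P=cloud(c); f=c['frame'].max(2)
    for what,p in [('handle',hp),('cup',cp)]:
        ce,s,m=blob(f<75,p); z=P[m]; z=z[~np.isnan(z[:,0])]
        print(nm,what,ce,s, 'zmax',np.nanpercentile(z[:,2],[5,50,95]))
        for lo,hi in ([(.06,.1)] if what=='handle' else [(.085,.11)]):
            k=(z[:,2]>lo)&(z[:,2]<hi); print('  pts',k.sum(),z[k].mean(0) if k.any() else '')
        if what=='cup': print('  plane .096',plane(c,[ce],.096))
        else: print('  plane .093/.066',plane(c,[ce],.093),plane(c,[ce],.066))
    # rim ring from cloud
    D=P[...,2]; xy=P[...,:2]; hub=plane(c,[(317,260) if nm=='top' else (246,266)],.09)[0,:2]
    m=(np.abs(D-.08)<.008)&(np.linalg.norm(xy-hub,axis=2)<.075)
    q=xy[m]; A=np.c_[2*q,np.ones(len(q))]
    from scipy.optimize import least_squares
    s=least_squares(lambda a:np.hypot(*(q-a).T)-.046,hub,loss='soft_l1',f_scale=.003).x; print(nm,'wheel ctr',s,len(q),'hub guess',hub)
    # block top
    hsv=cv2.cvtColor(c['frame'],cv2.COLOR_BGR2HSV); b=(hsv[...,0]<25)&(hsv[...,1]>70)
    ce,s,mm=blob(b,(187,222) if nm=='top' else (209,180)); t=P[mm]; t=t[np.abs(t[:,2]-.034)<.005]
    print(nm,'block top',len(t),t.mean(0), cv2.minAreaRect((t[:,:2]*1000).astype(np.float32)))
E
```

```text
top handle [184.15189873 217.21518987] [179 212  11  11  79] zmax [0.04434526 0.09007673 0.09405741]
  pts 67 [0.5811314  0.25832356 0.08610917]
  plane .093/.066 [[0.57907206 0.25574648 0.093     ]] [[0.58314932 0.26041383 0.066     ]]
top cup [328.47222222 276.87962963] [322 272  13  11 108] zmax [0.06777445 0.09401764 0.09803965]
  pts 74 [ 0.48344478 -0.0698729   0.09477572]
  plane .096 [[ 0.48347981 -0.06926073  0.096     ]]
top wheel ctr [ 0.51953206 -0.04209612] 752 hub guess [ 0.51703098 -0.0432933 ]
top block top 751 [0.58162133 0.25918219 0.03388879] ((582.6137084960938, 260.517822265625), (69.48245239257812, 69.97260284423828), 75.36041259765625)
scene handle [206.69590643 160.20467836] [203 149   9  24 171] zmax [0.04540881 0.07326912 0.0940964 ]
  pts 122 [0.58158718 0.25468111 0.08064297]
  plane .093/.066 [[0.57201271 0.23019755 0.093     ]] [[0.5842872  0.26171556 0.066     ]]
scene cup [233.69333333 283.62666667] [229 280  11   9  75] zmax [0.07779639 0.08879727 0.09589157]
  pts 52 [ 0.48741995 -0.06789827  0.09137614]
  plane .096 [[ 0.48499428 -0.07235659  0.096     ]]
scene wheel ctr [ 0.51844518 -0.04553865] 1280 hub guess [ 0.51999708 -0.04628073]
scene block top 605 [0.5811244  0.25382334 0.03433889] ((583.333251953125, 258.783203125), (74.23587799072266, 69.40066528320312), 74.87176513671875)
```

>>> {"op": "servo_tool", "data": {
  "motion": [
    [42,-36,0,0,0,5],
    [84,-72,0,0,0,10],
    [126,-108,0,0,0,15],
    [168,-144,0,0,0,20],
    [211,-180,0,0,0,23.88]
  ],
  "fingers": -1,
  "grip_force": 25
}}

```text
t: 0.88
tool_pos: [0.3431, -0.2513, 0.2196]
orientation: [180.0, -0.0, -0.2]
contact_force: [0.6, -0.7, 0.1]
grip_width: 1.0
grip_force: 0.0
```

>>> {"op": "servo_tool", "data": {
  "motion": [
    [24,-50,0,0,0,0],
    [48,-100,0,0,0,0],
    [72,-150,0,0,0,0],
    [96,-200,0,0,0,0],
    [120,-250,0,0,0,0]
  ]
}}

```text
t: 1.5
tool_pos: [0.4632, -0.0011, 0.2196]
orientation: [180.0, -0.0, 0.0]
contact_force: [0.1, -0.5, 1.2]
grip_width: 1.0
grip_force: 0.0
```

>>> {"op": "servo_tool", "data": {
  "motion": [
    [22,-45,0,0,0,0],
    [44,-90,0,0,0,0],
    [66,-135,0,0,0,0],
    [85,-175,0,0,0,0],
    [85,-195,0,0,0,0]
  ]
}}

```text
t: 2.12
tool_pos: [0.5479, 0.1938, 0.2187]
orientation: [180.0, 0.1, 0.1]
contact_force: [-0.2, -0.9, -0.6]
grip_width: 0.995
grip_force: 0.0
```

```bash
python3 - <<'E'
from h import *
s=env.get_state(); print(s['tool_pos'],s['orientation'],s['q'],s['t'])
c=cap('wrist','w1.png'); print(c['position'],c['orientation'])
E
```

```text
[0.54794559 0.1937944  0.2187073 ] [1.79987884e+02 5.37346597e-02 6.84711896e-02] [1.58656292e+01 2.12438833e+01 8.18520733e+01 3.04885997e-03
 7.69590469e+01 1.05796463e+02] 2.125
[0.62283544 0.19542457 0.3837477 ] [ 1.65100834e+02 -8.81177977e-02 -8.98986507e+01]
```

View pics/w1.png

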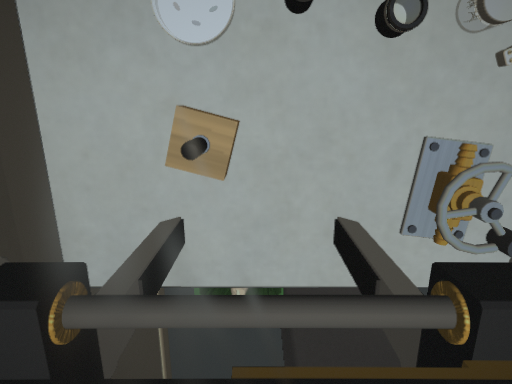

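The wrist view shows the handle on the block at about (195,147), and the valve wheel at the right with its hub at (490,210).

```bash
python3 - <<'E'
from h import *
c=cap('wrist'); P=cloud(c); h=cv2.cvtColor(c['frame'],cv2.COLOR_BGR2HSV)
roi=np.zeros((384,512),bool); roi[95:190,155:245]=1
blk=roi&(h[...,0]<25)&(h[...,1]>60)&(np.abs(P[...,2]-.034)<.006)
u=np.argwhere(blk)[:,::-1]; w=plane(c,u,.034)[:,:2]*1000
print('block',cv2.minAreaRect(w.astype(np.float32)), np.nanmedian(P[blk][:,2]))
t=roi&(P[...,2]>.088)&(P[...,2]<.1)
u=np.argwhere(t)[:,::-1]; print('top',t.sum(),plane(c,u,.093).mean(0),np.nanmedian(P[t],axis=0), u.min(0),u.max(0), plane(c,[u.min(0),u.max(0)],.093))
E
```

```text
block ((583.197998046875, 261.0414733886719), (69.8480224609375, 69.59718322753906), 75.31330871582031) 0.03380778385718397
top 272 [0.58335159 0.26062696 0.093     ] [0.58320956 0.26079554 0.09234633] [182 141] [200 159] [[0.59174066 0.26849309 0.093     ]
 [0.5746754  0.25235041 0.093     ]]
```

>>> {"op": "servo_tool", "data": {
  "motion": [
    [18,-34,20,0,0,0],
    [35,-66.8,50,0,0,0],
    [35,-66.8,90,0,0,0],
    [35,-66.8,130,0,0,0],
    [35,-66.8,155,0,0,0]
  ]
}}

```text
t: 2.85
tool_pos: [0.582, 0.2572, 0.0628]
orientation: [179.9, 0.1, -0.1]
contact_force: [-0.2, 0.3, 0.7]
grip_width: 1.003
grip_force: 0.0
```

>>> {"op": "servo_tool", "data": {
  "motion": [
    [0,0,0,0,0,0],
    [0,0,0,0,0,0],
    [0,0,0,0,0,0],
    [0,0,0,0,0,0],
    [0,0,0,0,0,0]
  ],
  "fingers": 1,
  "grip_force": 25
}}

```text
t: 3.48
tool_pos: [0.5828, 0.259, 0.0649]
orientation: [-180.0, -0.0, 0.0]
contact_force: [0.1, -0.1, -0.0]
grip_width: 0.503
grip_force: 0.0
```

>>> {"op": "servo_tool", "data": {
  "motion": [
    [0,0,0,0,0,0],
    [0,0,0,0,0,0],
    [0,0,0,0,0,0],
    [0,0,0,0,0,0],
    [0,0,0,0,0,0]
  ]
}}

```text
t: 4.1
tool_pos: [0.5827, 0.2589, 0.0645]
orientation: [-180.0, 0.0, 0.0]
contact_force: [-0.1, -0.2, 0.0]
grip_width: 0.188
grip_force: 25.0
```

>>> {"op": "servo_tool", "data": {
  "motion": [
    [0,0,-20,0,0,0],
    [0,0,-50,0,0,0],
    [0,0,-90,0,0,0],
    [-6,20,-125,0,0,0],
    [-20,70,-130,0,0,0]
  ]
}}

```text
t: 4.72
tool_pos: [0.5633, 0.1893, 0.1983]
orientation: [-179.9, -0.3, 0.1]
contact_force: [0.7, -0.6, -1.6]
grip_width: 0.187
grip_force: 25.0
```

>>> {"op": "servo_tool", "data": {
  "motion": [
    [-15,50,0,0,0,0],
    [-30,100,0,0,0,0],
    [-45,150,0,0,0,0],
    [-58,195,0,0,0,0],
    [-58,199,0,0,0,0]
  ]
}}

```text
t: 5.35
tool_pos: [0.5042, -0.0123, 0.196]
orientation: [180.0, -0.1, -0.2]
contact_force: [0.0, -0.2, -1.2]
grip_width: 0.185
grip_force: 25.0
```

```bash
python3 - <<'E'
from h import *
s=env.get_state(); print(s['tool_pos'],s['t'],s['grip_width'])
c=cap('wrist','w2.png')
E
```

```text
[ 0.50417743 -0.01232085  0.1959731 ] 5.35 0.18531296213673779
```

View pics/w2.png

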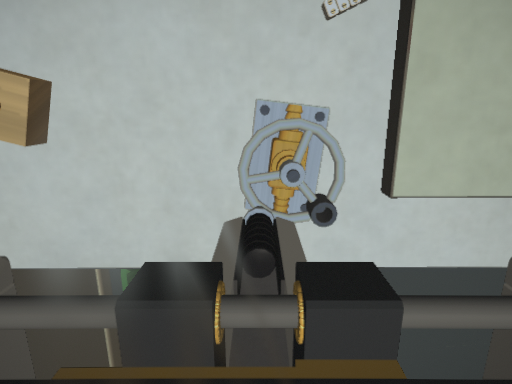

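The held handle stands vertical with its collar at about (259,215). The cup mouth is at (322,211) and the wheel hub at (292,175).

```bash
python3 - <<'E'
from h import *
from scipy.optimize import least_squares
c=cap('wrist'); P=cloud(c); f=c['frame']; g=f.max(2)
# cup: dark blob z~.09
roi=np.zeros((384,512),bool); roi[190:235,302:345]=1
m=roi&(np.abs(P[...,2]-.095)<.006)&(g<110)
k=np.argwhere(m)[:,::-1].astype(np.float32); w=plane(c,k,.096)
print('cup top pts',m.sum(),w.mean(0),'enclosing',cv2.minEnclosingCircle((w[:,:2]*1000).astype(np.float32)),np.nanmedian(P[m],axis=0))
hole=roi&(g<35); k=np.argwhere(hole)[:,::-1]; w=plane(c,k,.096); print('bore',hole.sum(),w.mean(0),np.ptp(w,axis=0))
# rim: depth points
hub=plane(c,[(292,175)],.094)[0]; print('hub',hub)
r=np.linalg.norm(P[...,:2]-hub[:2],axis=2)
m=(P[...,2]>.070)&(P[...,2]<.09)&(r>.035)&(r<.06); m[205:]=0
q=np.argwhere(m)[:,::-1]; w=plane(c,q,.081)[:,:2]
s=least_squares(lambda a:np.hypot(*(w-a[:2]).T)-a[2],[*hub[:2],.046],loss='soft_l1',f_scale=.002).x; print('rim',s,m.sum())
q=P[m]; s=least_squares(lambda a:np.hypot(*(q[:,:2]-a[:2]).T)-a[2],[*hub[:2],.046],loss='soft_l1',f_scale=.002).x; print('rim depth',s)
# handle top: project
st=env.get_state(); print(st['tool_pos'])
t=st['tool_pos']; m=(P[...,2]>t[2]+.022)&(P[...,2]<t[2]+.033)&(np.hypot(P[...,0]-t[0],P[...,1]-t[1])<.02)
w=P[m]; print('handle top',m.sum(),w.mean(0),np.ptp(w,axis=0)); 
m=(P[...,2]>t[2]-.032)&(P[...,2]<t[2]-.018)&(np.hypot(P[...,0]-t[0],P[...,1]-t[1])<.02)
k=np.argwhere(m)[:,::-1]; w=P[m]; print('collar',m.sum(),w.mean(0),w.min(0),w.max(0),k.min(0),k.max(0))
np.save('g.npy',g[190:235,302:345]); print(g[196:226:3,306:342:3])
E
```

```text
cup top pts 407 [ 0.48611388 -0.06995739  0.096     ] enclosing ((486.2221374511719, -70.00354766845703), 12.977697372436523) [ 0.48589271 -0.07033561  0.0954575 ]
bore 27 [ 0.49033301 -0.06567181  0.096     ] [0.01345901 0.02236293 0.        ]
hub [ 0.52183411 -0.04007114  0.094     ]
rim [ 0.52156047 -0.04140222  0.04438671] 2568
rim depth [ 0.52181735 -0.04125493  0.04419185]
[ 0.50488399 -0.01041157  0.19553844]
handle top 1421 [ 0.50851545 -0.01025469  0.22322244] [0.01840144 0.03519254 0.01096377]
collar 260 [ 0.51215276 -0.01002083  0.17055115] [ 0.50446239 -0.01978208  0.1656152 ] [5.15783377e-01 2.62226368e-04 1.77488722e-01] [243 207] [273 224]
[[119 157 166 139  39  41  41  88 133 161 159 158]
 [167 130 162 160  45  40  41  46 142 168 150 186]
 [166  33 128  35  37  41  46  48  41 143 179 185]
 [ 72  35  36  37  67  87  85  84  86  64 184 184]
 [ 87  35  37  82  84  85  87  45  72  85  99 183]
 [ 86  38  40  85  86  85  67  37  33  76  86 183]
 [144 113  68  86  40  40  38  36  34  54  84 178]
 [168 167  70  85  42  40  39  38  35  69  84 185]
 [151 150 148  85  62  41  42  38  44  86 113 185]
 [185 183 185 101  84  83  67  74  87  94 184 184]]
```

>>> {"op": "servo_tool", "data": {
  "motion": [
    [-9,30,0,0,0,0],
    [-18.8,59.6,10,0,0,0],
    [-18.8,59.6,25,0,0,0],
    [-18.8,59.6,35,0,0,0],
    [-18.8,59.6,35,0,0,0]
  ]
}}

```text
t: 6.08
tool_pos: [0.4859, -0.0686, 0.1588]
orientation: [-180.0, 0.1, 0.1]
contact_force: [1.0, -0.1, -0.0]
grip_width: 0.184
grip_force: 25.0
```

```bash
python3 - <<'E'
from h import *
s=env.get_state(); print(s['tool_pos'],s['t'],s['contact_force'])
c=cap('wrist'); o=c['frame'][150:300,180:340]; cv2.imwrite('pics/w3.png',cv2.resize(o,None,fx=4,fy=4))
c=cap('scene'); o=c['frame'][200:330,180:310]; cv2.imwrite('pics/s3.png',cv2.resize(o,None,fx=4,fy=4))
s=env.get_state(); print(s['tool_pos'],s['t'],s['contact_force'])
E
```

```text
[ 0.48592247 -0.0686178   0.15875196] 6.075 [ 0.99003647 -0.14440713 -0.04617799]
[ 0.48624523 -0.06901746  0.15967047] 6.175 [ 0.63677053  0.49160815 -0.85831966]
```

View pics/s3.png

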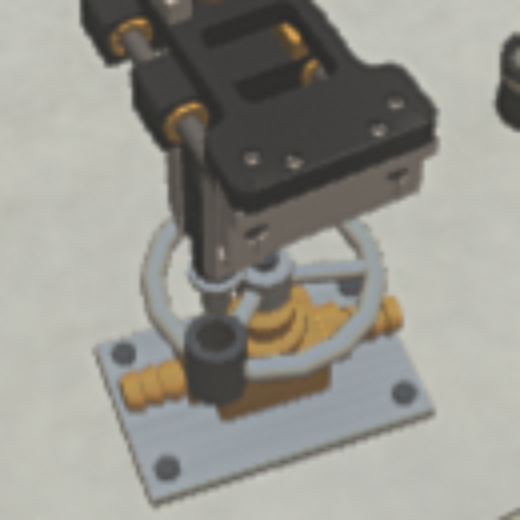

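The pin's foot (213,310) is about 10 mm above the cup mouth (215,340), roughly on its axis, so I lower it.

>>> {"op": "servo_tool", "data": {
  "motion": [
    [0,0.8,5,0,0,0],
    [0,0.8,10,0,0,0],
    [0,0.8,15,0,0,0],
    [0,0.8,20,0,0,0],
    [0,0.8,22,0,0,0]
  ]
}}

```text
t: 6.8
tool_pos: [0.4854, -0.071, 0.137]
orientation: [180.0, 0.1, -0.0]
contact_force: [-5.3, -4.3, 2.6]
grip_width: 0.186
grip_force: 25.0
```

>>> {"op": "servo_tool", "data": {
  "motion": [
    [-0.8,0.7,0,0,0,0],
    [-0.8,0.7,4,0,0,0],
    [-0.8,0.7,8,0,0,0],
    [-0.8,0.7,11,0,0,0],
    [-0.8,0.7,11,0,0,0]
  ]
}}

```text
t: 7.42
tool_pos: [0.4851, -0.0713, 0.1264]
orientation: [180.0, 0.0, 0.0]
contact_force: [-3.5, -1.4, 1.9]
grip_width: 0.184
grip_force: 25.0
```

>>> {"op": "servo_tool", "data": {
  "motion": [
    [-0.5,0.2,0.7,0,0,0],
    [-0.5,0.2,1.4,0,0,0],
    [-0.5,0.2,2,0,0,0],
    [-0.5,0.2,2,0,0,0],
    [-0.5,0.2,2,0,0,0]
  ]
}}

```text
t: 8.05
tool_pos: [0.4854, -0.0716, 0.1262]
orientation: [180.0, -0.2, 0.0]
contact_force: [-6.3, -2.2, 20.6]
grip_width: 0.187
grip_force: 25.0
```

```bash
python3 - <<'E'
from h import *
c=cap('scene'); o=c['frame'][200:330,180:310]; cv2.imwrite('pics/s4.png',cv2.resize(o,None,fx=4,fy=4))
s=env.get_state(); print(s['tool_pos'],s['t'],s['contact_force'])
E
```

```text
[ 0.48540792 -0.07162189  0.12620705] 8.1 [-8.17946067 -1.9609343  20.67186997]
```

View pics/s4.png

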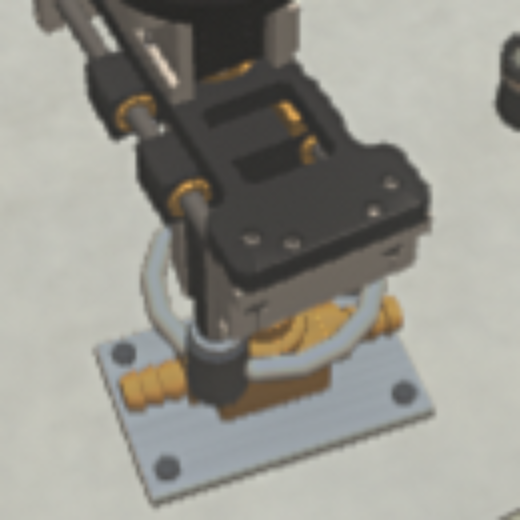

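The collar sits on the cup (about (218,350)) and the vertical force confirms it is home. Next I work out the circle moves.

```bash
cat > circ.py <<'E'
import numpy as np,sys
C=np.array([float(sys.argv[1]),float(sys.argv[2])]); r=float(sys.argv[3]); p=np.array([float(sys.argv[4]),float(sys.argv[5])])
a0,step,n=map(float,sys.argv[6:9])
for k in range(int(n)):
    rows=[]
    for i in range(5):
        a=np.radians(a0+step*(5*k+i+1)); q=C+r*np.array([np.cos(a),np.sin(a)]); d=np.round(q-p,1); rows.append([float(d[0]),float(-d[1])])
    p=p+d; print('to',a0+step*5*(k+1),rows,'cmd',p.round(1))
E
python3 circ.py 520.5 -42.2 46 484.9 -70.7 218.7 -15 3
```

```text
to 143.7 [[-6.5, -10.0], [-9.9, -21.5], [-10.1, -33.5], [-7.3, -45.2], [-1.5, -55.7]] cmd [483.4 -15. ]
to 68.69999999999999 [[8.3, -8.7], [18.6, -14.9], [30.1, -18.3], [42.1, -18.5], [53.8, -15.7]] cmd [537.2   0.7]
to -6.300000000000011 [[10.5, 5.8], [19.2, 14.1], [25.4, 24.4], [28.8, 35.9], [29.0, 47.9]] cmd [566.2 -47.2]
```

>>> {"op": "servo_tool", "data": {
  "motion": [
    [-6.5,-10.0,-1.5,0,0,0],
    [-9.9,-21.5,-1.5,0,0,0],
    [-10.1,-33.5,-1.5,0,0,0],
    [-7.3,-45.2,-1.5,0,0,0],
    [-1.5,-55.7,-1.5,0,0,0]
  ]
}}

```text
t: 8.72
tool_pos: [0.4836, -0.0149, 0.1263]
orientation: [180.0, -0.1, 0.0]
contact_force: [1.3, -5.1, 4.5]
grip_width: 0.188
grip_force: 25.0
```

>>> {"op": "servo_tool", "data": {
  "motion": [
    [8.3,-8.7,0,0,0,0],
    [18.6,-14.9,0,0,0,0],
    [30.1,-18.3,0,0,0,0],
    [42.1,-18.5,0,0,0,0],
    [53.8,-15.7,0,0,0,0]
  ]
}}

```text
t: 9.35
tool_pos: [0.5372, 0.0004, 0.1263]
orientation: [180.0, 0.0, 0.0]
contact_force: [-7.6, -7.2, 10.8]
grip_width: 0.189
grip_force: 25.0
```

```bash
python3 circ.py 520.5 -42.2 46 537.2 0.7 68.7 -10 1; python3 circ.py 520.5 -42.2 46 557.0 -13.7 18.7 -4 4
```

```text
to 18.700000000000003 [[7.2, 3.6], [13.7, 8.3], [19.2, 14.1], [23.6, 20.8], [26.9, 28.2]] cmd [564.1 -27.5]
to -1.3000000000000007 [[8.0, 16.8], [8.7, 20.0], [9.2, 23.1], [9.4, 26.3], [9.5, 29.5]] cmd [566.5 -43.2]
to -21.3 [[-0.2, 3.2], [-0.6, 6.4], [-1.2, 9.6], [-2.1, 12.7], [-3.1, 15.7]] cmd [563.4 -58.9]
to -41.3 [[-1.3, 3.0], [-2.8, 5.8], [-4.5, 8.6], [-6.3, 11.2], [-8.3, 13.7]] cmd [555.1 -72.6]
to -61.3 [[-2.2, 2.3], [-4.6, 4.5], [-7.1, 6.5], [-9.7, 8.3], [-12.5, 9.9]] cmd [542.6 -82.5]
```

```bash
python3 circ.py 520.3 -43 46 537.2 0.7 68.7 -10 1; python3 circ.py 520.3 -43 46 563.9 -28.3 18.7 -3 5
```

```text
to 18.700000000000003 [[7.0, 4.4], [13.5, 9.1], [19.0, 14.9], [23.4, 21.6], [26.7, 29.0]] cmd [563.9 -28.3]
to 3.6999999999999993 [[0.7, 2.3], [1.3, 4.6], [1.7, 6.9], [2.1, 9.3], [2.3, 11.7]] cmd [566.2 -40. ]
to -11.3 [[0.1, 2.4], [0.1, 4.8], [-0.1, 7.2], [-0.4, 9.6], [-0.8, 12.0]] cmd [565.4 -52. ]
to -26.3 [[-0.5, 2.4], [-1.2, 4.7], [-2.0, 7.0], [-2.9, 9.2], [-3.9, 11.4]] cmd [561.5 -63.4]
to -41.3 [[-1.1, 2.1], [-2.3, 4.2], [-3.7, 6.2], [-5.1, 8.1], [-6.6, 10.0]] cmd [554.9 -73.4]
to -56.3 [[-1.7, 1.7], [-3.4, 3.4], [-5.2, 5.0], [-7.1, 6.5], [-9.1, 7.9]] cmd [545.8 -81.3]
```

>>> {"op": "servo_tool", "data": {
  "motion": [
    [7.0,4.4,0,0,0,0],
    [13.5,9.1,0,0,0,0],
    [19.0,14.9,0,0,0,0],
    [23.4,21.6,0,0,0,0],
    [26.7,29.0,0,0,0,0]
  ]
}}

```text
t: 9.98
tool_pos: [0.5638, -0.028, 0.1263]
orientation: [-179.9, -0.0, 0.0]
contact_force: [-5.1, 1.0, 8.6]
grip_width: 0.19
grip_force: 25.0
```

>>> {"op": "servo_tool", "data": {
  "motion": [
    [0.7,2.3,0,0,0,0],
    [1.3,4.6,0,0,0,0],
    [1.7,6.9,0,0,0,0],
    [2.1,9.3,0,0,0,0],
    [2.3,11.7,0,0,0,0]
  ]
}}

```text
t: 10.6
tool_pos: [0.5662, -0.0395, 0.1264]
orientation: [-179.9, -0.0, 0.0]
contact_force: [-1.6, 3.8, 8.0]
grip_width: 0.189
grip_force: 25.0
```

>>> {"op": "servo_tool", "data": {
  "motion": [
    [0,1.2,0,0,0,0],
    [0.1,2.4,0,0,0,0],
    [0.1,3.6,0,0,0,0],
    [0.1,4.8,0,0,0,0],
    [0,6,0,0,0,0]
  ]
}}

```text
t: 11.22
tool_pos: [0.5662, -0.0454, 0.1263]
orientation: [-179.9, -0.0, 0.0]
contact_force: [-0.8, 1.7, 7.0]
grip_width: 0.187
grip_force: 25.0
```

>>> {"op": "servo_tool", "data": {
  "motion": [
    [0,0.6,0,0,0,0],
    [-0.1,1.2,0,0,0,0],
    [-0.1,1.8,0,0,0,0],
    [-0.2,2.4,0,0,0,0],
    [-0.3,3,0,0,0,0]
  ]
}}

```text
t: 11.85
tool_pos: [0.566, -0.0483, 0.1263]
orientation: [-179.9, -0.1, 0.0]
contact_force: [-1.1, 2.5, 6.9]
grip_width: 0.187
grip_force: 25.0
```

>>> {"op": "servo_tool", "data": {
  "motion": [
    [-0.1,0.6,0,0,0,0],
    [-0.2,1.2,0,0,0,0],
    [-0.3,1.8,0,0,0,0],
    [-0.4,2.4,0,0,0,0],
    [-0.5,3,0,0,0,0]
  ]
}}

```text
t: 12.48
tool_pos: [0.5656, -0.0503, 0.1264]
orientation: [-179.8, -0.1, 0.0]
contact_force: [0.4, 12.2, 7.0]
grip_width: 0.185
grip_force: 25.0
```

>>> {"op": "servo_tool", "data": {
  "motion": [
    [-0.1,0.6,0,0,0,0],
    [-0.2,1.2,0,0,0,0],
    [-0.4,1.8,0,0,0,0],
    [-0.6,2.4,0,0,0,0],
    [-0.7,3,0,0,0,0]
  ]
}}

```text
t: 13.1
tool_pos: [0.5652, -0.0514, 0.1265]
orientation: [-179.6, -0.1, 0.1]
contact_force: [1.8, 24.7, 9.4]
grip_width: 0.188
grip_force: 25.2
```

The stop is reached: pushback rose from 2.5 to 25 N at a pin angle of about -8°. I record reference views and work out the back-off.

```bash
python3 circ.py 520.3 -43 46 564.7 -55 -8 20 7; python3 - <<'E'
from h import *
import pickle
pickle.dump({n:cap(n) for n in ['scene','wrist','top']},open('ref.pkl','wb'))
s=env.get_state(); print(s['tool_pos'],s['contact_force'])
E
```

```text
to 92.0 [[0.6, -21.6], [-5.4, -36.4], [-16.1, -48.2], [-30.2, -55.7], [-46.0, -58.0]] cmd [518.7   3. ]
to 192.0 [[-15.6, 3.3], [-29.2, 11.8], [-39.0, 24.4], [-44.0, 39.6], [-43.4, 55.6]] cmd [475.3 -52.6]
to 292.0 [[6.0, 14.8], [16.7, 26.6], [30.8, 34.1], [46.6, 36.4], [62.2, 33.1]] cmd [537.5 -85.7]
to 392.0 [[13.6, -8.5], [23.4, -21.1], [28.4, -36.3], [27.8, -52.3], [21.8, -67.1]] cmd [559.3 -18.6]
to 492.0 [[-10.7, -11.8], [-24.8, -19.3], [-40.6, -21.6], [-56.2, -18.3], [-69.8, -9.8]] cmd [489.5  -8.8]
to 592.0 [[-9.8, 12.6], [-14.8, 27.8], [-14.2, 43.8], [-8.2, 58.6], [2.5, 70.4]] cmd [492.  -79.2]
to 692.0 [[14.1, 7.5], [29.9, 9.8], [45.5, 6.5], [59.1, -2.0], [68.9, -14.6]] cmd [560.9 -64.6]
[ 0.56523926 -0.05138626  0.12649311] [ 1.83202455 23.355193    8.81966504]
```

>>> {"op": "servo_tool", "data": {
  "motion": [
    [0.6,-21.6,0,0,0,0],
    [-5.4,-36.4,0,0,0,0],
    [-16.1,-48.2,0,0,0,0],
    [-30.2,-55.7,0,0,0,0],
    [-46.0,-58.0,0,0,0,0]
  ]
}}

```text
t: 13.88
tool_pos: [0.5188, 0.0031, 0.1264]
orientation: [180.0, -0.1, 0.0]
contact_force: [2.2, -4.8, 5.1]
grip_width: 0.189
grip_force: 25.0
```

>>> {"op": "servo_tool", "data": {
  "motion": [
    [-15.6,3.3,0,0,0,0],
    [-29.2,11.8,0,0,0,0],
    [-39.0,24.4,0,0,0,0],
    [-44.0,39.6,0,0,0,0],
    [-43.4,55.6,0,0,0,0]
  ]
}}

```text
t: 14.5
tool_pos: [0.475, -0.0532, 0.1264]
orientation: [-179.9, -0.1, 0.0]
contact_force: [4.0, 3.7, 5.5]
grip_width: 0.187
grip_force: 25.0
```

>>> {"op": "servo_tool", "data": {
  "motion": [
    [6.0,14.8,0,0,0,0],
    [16.7,26.6,0,0,0,0],
    [30.8,34.1,0,0,0,0],
    [46.6,36.4,0,0,0,0],
    [62.2,33.1,0,0,0,0]
  ]
}}

```text
t: 15.12
tool_pos: [0.5373, -0.0863, 0.1263]
orientation: [-180.0, 0.0, -0.0]
contact_force: [-6.1, 3.7, 11.4]
grip_width: 0.187
grip_force: 25.0
```

>>> {"op": "servo_tool", "data": {
  "motion": [
    [13.6,-8.5,0,0,0,0],
    [23.4,-21.1,0,0,0,0],
    [28.4,-36.3,0,0,0,0],
    [27.8,-52.3,0,0,0,0],
    [21.8,-67.1,0,0,0,0]
  ]
}}

```text
t: 15.75
tool_pos: [0.5591, -0.0193, 0.1264]
orientation: [180.0, -0.0, 0.0]
contact_force: [-1.9, -6.3, 8.9]
grip_width: 0.188
grip_force: 25.0
```

>>> {"op": "servo_tool", "data": {
  "motion": [
    [-10.7,-11.8,0,0,0,0],
    [-24.8,-19.3,0,0,0,0],
    [-40.6,-21.6,0,0,0,0],
    [-56.2,-18.3,0,0,0,0],
    [-69.8,-9.8,0,0,0,0]
  ]
}}

```text
t: 16.38
tool_pos: [0.4892, -0.0093, 0.1264]
orientation: [-180.0, -0.1, 0.0]
contact_force: [4.1, 0.3, 6.5]
grip_width: 0.189
grip_force: 25.0
```

>>> {"op": "servo_tool", "data": {
  "motion": [
    [-9.8,12.6,0,0,0,0],
    [-14.8,27.8,0,0,0,0],
    [-14.2,43.8,0,0,0,0],
    [-8.2,58.6,0,0,0,0],
    [2.5,70.4,0,0,0,0]
  ]
}}

```text
t: 17.0
tool_pos: [0.4918, -0.0799, 0.1263]
orientation: [-179.9, -0.0, -0.0]
contact_force: [-0.6, 5.9, 8.6]
grip_width: 0.189
grip_force: 25.0
```

>>> {"op": "servo_tool", "data": {
  "motion": [
    [14.1,7.5,0,0,0,0],
    [29.9,9.8,0,0,0,0],
    [45.5,6.5,0,0,0,0],
    [59.1,-2.0,0,0,0,0],
    [68.9,-14.6,0,0,0,0]
  ]
}}

```text
t: 17.62
tool_pos: [0.5607, -0.0653, 0.1263]
orientation: [180.0, 0.0, -0.0]
contact_force: [-6.7, -0.5, 11.4]
grip_width: 0.185
grip_force: 25.0
```

```bash
python3 circ.py 520.3 -43 46 560.9 -64.6 -28 4.7 1;python3 - <<'E'
from h import *
s=env.get_state(); print(s['tool_pos'],s['contact_force'],s['t'])
E
```

```text
to -4.5 [[1.6, -3.4], [3.0, -6.9], [4.1, -10.5], [4.8, -14.2], [5.3, -18.0]] cmd [566.2 -46.6]
[ 0.56067815 -0.06526485  0.1263093 ] [-6.73759992 -0.51426532 11.43193155] 17.625
```

>>> {"op": "servo_tool", "data": {
  "motion": [
    [1.6,-3.4,0,0,0,0],
    [3.0,-6.9,0,0,0,0],
    [4.1,-10.5,0,0,0,0],
    [4.8,-14.2,0,0,0,0],
    [5.1,-17.0,0,0,0,0]
  ]
}}

```text
t: 18.25
tool_pos: [0.5656, -0.0485, 0.1264]
orientation: [180.0, -0.0, 0.0]
contact_force: [-2.3, -4.0, 8.7]
grip_width: 0.186
grip_force: 25.0
```

>>> {"op": "servo_tool", "data": {
  "motion": [
    [0,-0.2,0,0,0,0],
    [0,-0.4,0,0,0,0],
    [0,-0.6,0,0,0,0],
    [0,-0.6,0,0,0,0],
    [0,-0.6,0,0,0,0]
  ]
}}

```text
t: 18.88
tool_pos: [0.5656, -0.048, 0.1264]
orientation: [180.0, -0.0, -0.0]
contact_force: [-1.6, -2.4, 8.8]
grip_width: 0.187
grip_force: 25.0
```

```bash
python3 - <<'E'
from h import *
import pickle
ref=pickle.load(open('ref.pkl','rb')); cur={n:cap(n) for n in ['scene','wrist','top']}
s=env.get_state(); print(s['tool_pos'],s['contact_force'],s['t'])
a=ref['scene']['frame'][200:330,180:310]; b=cur['scene']['frame'][200:330,180:310]
cv2.imwrite('pics/cmp.png',np.hstack([cv2.resize(x,(400,400),interpolation=cv2.INTER_CUBIC) for x in (a,b)]))
a=ref['wrist']['frame'][120:384,80:430]; b=cur['wrist']['frame'][120:384,80:430]
cv2.imwrite('pics/cmpw.png',np.hstack([cv2.resize(x,(400,300)) for x in (a,b)]))
E
```

```text
[ 0.56564184 -0.04797949  0.12636345] [-1.48908951 -3.19635132  7.97716705] 19.025
```

View pics/cmp.png

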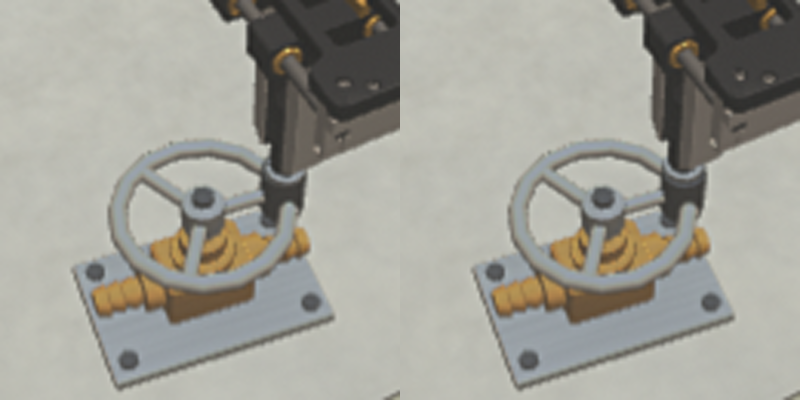

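Both frames (reference shut on the left, now on the right) show the spokes and cup almost identically placed, with the cup at (284,178) in each half. I measure the small residual from the spokes.

```bash
cat > spoke.py <<'E'
from h import *
import pickle
ref=pickle.load(open('ref.pkl','rb'))['scene']; cur=cap('scene')
C=np.array([.5203,-.043]); v,u=np.mgrid[200:330,180:310]; uv=np.c_[u.ravel(),v.ravel()]
def prof(c):
    p=plane(c,uv,.078)[:,:2]-C; r=np.hypot(*p.T); a=np.degrees(np.arctan2(p[:,1],p[:,0]))%360
    g=c['frame'].astype(np.float32)[v.ravel(),u.ravel()]
    k=(r>.016)&(r<.038); return a[k],g[k]
a,gr=prof(ref); _,gc=prof(cur)
# angular profile, smoothed; best circular shift around each spoke
t=np.arange(0,360,.25)
def sm(g):
    d=(t[:,None]-a+180)%360-180; w=np.exp(-.5*(d/2)**2); return (w@g)/w.sum(1,keepdims=True)
pr,pc=sm(gr),sm(gc)
for lo,hi in [(90,150),(200,270),(90,270)]:
    k=(t>lo)&(t<hi); e=[((np.roll(pr,s,0)-pc)[k]**2).sum() for s in range(-40,41)]; i=int(np.argmin(e)); print(lo,hi,'shift deg',(i-40)*.25, e[i]/e[40])
s=env.get_state(); print(s['tool_pos'],s['contact_force'],s['t'])
E
python3 spoke.py
```

```text
90 150 shift deg -0.75 0.41820846807453943
200 270 shift deg -0.5 0.3497111348499121
90 270 shift deg -0.5 0.5266155336596805
[ 0.56561841 -0.04799118  0.12636674] [-1.58582797 -2.40094793  7.83214584] 19.075
```

>>> {"op": "servo_tool", "data": {
  "motion": [
    [0,-0.4,0,0,0,0],
    [0,-0.8,0,0,0,0],
    [0,-1.2,0,0,0,0],
    [0,-1.2,0,0,0,0],
    [0,-1.2,0,0,0,0]
  ]
}}

```text
t: 19.7
tool_pos: [0.5657, -0.0468, 0.1264]
orientation: [180.0, -0.0, -0.0]
contact_force: [-1.5, -2.6, 9.3]
grip_width: 0.186
grip_force: 25.0
```

```bash
python3 spoke.py
```

```text
90 150 shift deg 1.0 0.10858240557904829
200 270 shift deg 1.0 0.15937185038229437
90 270 shift deg 0.75 0.38215036467111996
[ 0.56566063 -0.04679992  0.12637283] [-1.01909956 -2.15136312  7.99513687] 19.75
```

>>> {"op": "servo_tool", "data": {
  "motion": [
    [0,0.4,0,0,0,0],
    [0,0.4,0,0,0,0],
    [0,0.4,0,0,0,0],
    [0,0.4,0,0,0,0],
    [0,0.4,0,0,0,0]
  ]
}}

```text
t: 20.38
tool_pos: [0.5657, -0.0469, 0.1264]
orientation: [-180.0, -0.0, 0.0]
contact_force: [-1.0, -0.5, 7.6]
grip_width: 0.186
grip_force: 25.0
```

```bash
python3 spoke.py; python3 -c "
from cell import env; print(env.sign_off())"
```

```text
90 150 shift deg 1.0 0.16748603367073203
200 270 shift deg 1.0 0.1634232504005267
90 270 shift deg 0.75 0.4024213826019627
[ 0.5656764  -0.0468964   0.12635685] [-1.32537064  0.7388229   8.30623517] 20.425
the job is handed in; nothing more can be done
None
```

I handed the job in at about 20 s: the handle is home in the cup and still gripped, and the valve was shut against its stop, then backed off two full turns to within about 1° by the camera check; I kept the arm clear of the film canister, loupe and dish but did not re-check them at the end.

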